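# Put the grain sampling probe together again

### The arm

A 6-joint arm with a two-finger parallel gripper is mounted at the origin on a cart in front of the work surface, level with it; the furniture and walls round the work are solid. World frame = base frame: x ahead of the robot, y to its left, z up, the work surface at z = 0. Lengths are in m, angles in degrees, forces in N, time in s.
With the tool pointing down it reaches from about 0.25 to 0.725 m from the base axis. Payload 9.7 kg.
Tool frame: the origin (TCP) lies between the finger pads; the fingertips stand 19 mm ahead of it and the grasp point (between the pads) is the TCP; z points along the fingers, y is the line along which they close (so a half turn about z gives the same grasp; the last joint's range is limited). The gripper opens to 85 mm and grips with 20 to 120 N. Pads are 22 mm wide; open, the fingers measure 114 mm over their backs; the gripper's body (76 mm by 85 mm) begins 54 mm behind the grasp point. The pads swing forward as they close: fully open they stand 13 mm farther back than shut.
Start: joints at [68.87, 4.979, 10.078, 95.1, 0, 90], TCP at [0.198, 0.513, 0.25] pointing down, gripper open.
Joint ranges: [-179.16, 179.16], [-48.56, 103.87], [-65.8, 70.77], [-126.05, 130.52], [-82.76, 87.17], [-180, 180]. Speed limits (degrees/s): [127.2, 127.2, 147.25, 180, 180, 180].

### API

Orientations are given as [roll, pitch, yaw] about the fixed x, y, z axes, in that order (R = Rz(yaw) Ry(pitch) Rx(roll)).
In Python, from workcell import telemetry, camera, calibration, workorder gives the robot as it stands.
- The arm moves only by the tool play_rows, never from a script. Its argument "increments" is a list of rows, each a list of 3 entries, a list of its own where there are three numbers: the shift along the tool's x, y, z in mm, then the turn, a rotation vector about the tool's x, y, z in degrees, then the closure, from 0 (fully open) to 1 (shut). In form: [[[x, y, z], [ax, ay, az], jaw], ...]. A call has 1 to 20 rows; each row is the pose to reach, as a shift and turn from the pose commanded when the call began, along the tool's axes at that moment; what a row does not reach only later rows make up. A row lasts 1/10 s, in which the tool goes at most 50 mm and 8.59 degrees, less where a joint would pass 70% of its speed; a pose out of reach is approached as far as the arm can. A call with a gripper value outside its range is refused whole. The fingers move at their own pace and stop on an object; "grip_force" is the grip in N (left out, the last holds). Time passes only in rows, so rows that repeat a pose let the fingers close. It gives the time, the measured TCP pose, the force, the opening and the grip force at its end, in the units of the state.
- telemetry.get_obs(): the state, without advancing time (a new reading comes with each control period).
- camera(name): name is "side" or "top" or "wrist"; returns (picture, depth): 400x640x3 uint8, red, green, blue; 400x640 float32, m along the optical axis (not along the pixel's ray), 0 where there is no reading.
- calibration(name): a dict with "vertical_fov" (degrees; the focal length in pixels is half the picture's height over the tangent of half this angle, whatever the lens; pixels are square), "cx", "cy" (the principal point, pixels), "rvec" (rotation vector, rad) and "tvec" (3), from world to camera coordinates, as OpenCV has them; the wrist camera has in their place "hand_eye" (4x4, takes a point from camera to tool coordinates, whose origin is the TCP and whose axes are the flange's). Camera axes: x right, y down, z forward; pixel columns grow to the right and rows downward; lengths in m; the calibration is good to about 2 mm. The wrist camera is an equidistant fisheye: a pixel r from the principal point sees the ray r / f radians off the axis. A picture is of the moment at which its call begins: read the wrist's pose just before it. calibration takes no time and is no camera call.
- workorder.job_done(): hands the job in; it is judged then, once.
The state is a dict: "time": time; "q": joint angles; "qd": joint speeds; "joint_efforts": joint torques, N m; "ee_pos": TCP position; "tcp_rot": TCP orientation; "wrist_force": force on the tool from outside, world axes, zero at the start; "torque": the same for the moment, N m; "opening": finger opening in m; "grasp_force": force on a finger pad.
Only numpy, scipy, OpenCV 4.12 (cv2) and the standard library are available. Lean on these libraries where they do the work, as an engineer would, in place of code of your own. Each camera call takes 0.05 s, during which the arm holds its last target. There are 200 camera calls.

### The job

The double-tube grain probe has been washed: lift its inner rod off the white drying rest and feed it, nose first and straight, into the brass sleeve clamped in the cradle, without forcing it, until the rod's brass flange sits against the sleeve's mouth and the spring catch on the collar has dropped in. Let go of it, and leave the vial, the tin and the brush beside the work where they are.

Things in the scene. Friction and masses are not known exactly. Their poses are not given: they have to be found in the camera images.
- sleeve: Outer sleeve in its cradle, fixed: grey base 95 x 225 x 10 mm, two black clamp blocks, in them a level brass tube, 25 mm thick, 230 mm long, three openings on top, steel point at the closed far end. Origin on the table under the tube's middle. The tube's axis runs along this body's y, 75 mm above the table; +y is the feeding direction, mouth to point.
- mouth (a point): Centre of the sleeve's mouth, on the tube's axis in the plane of the collar's face, 115 mm before the sleeve's origin; axes as the sleeve's. The brass collar is 34 mm thick, 26 mm long. Bore 19 mm, flared to 25 mm over the first 5 mm, 233 mm deep: the flange meets the mouth before the nose meets the end. The bore slides easily (friction about 0.2).
- catch (a joint): Spring catch on the collar, 13 mm inside the mouth; m, 0 = down, grows upward to 0.007. Its round nose (6 mm) reaches into the bore, to 4 mm above the axis. The rod's nose must push it up (spring 4 N, and 0.8 N more per mm: a bump of some 5 to 15 N, then light drag); it rides 2 to 5 mm up on the rod and at home drops to 0 in the rod's groove and locks the rod.
- catch_knob (a point): Top of the catch's red knob, on the collar; 112 mm above the table with the catch down, 37 mm above the tube's axis.
- core: Loose inner rod, 0.3 to 0.5 kg, 292 mm long: bright shank 16 mm thick, 230 mm from round nose to flange, three dark openings; brass flange 32 mm wide, 6 mm thick; dark wooden handle 23 mm thick, 56 mm long, its middle at y = -114 mm. Origin on the axis at the balance point, 150 mm from the nose; y along the rod, +y to the nose.
- nose (a point): Tip of the rod's round nose, on its axis (rod y = +150 mm). With 110 mm or more of the rod in the sleeve it stays there when let go, its tail some mm low.
- shoulder (a point): Centre of the front face of the rod's flange (rod y = -80 mm); it meets the mouth when the rod is home. The catch's groove, 9 mm wide and 10 mm thick at its bottom, is cut round the shank with its middle 13 mm nearer the nose (rod y = -67 mm).
- rest: White drying rest, fixed: base 70 x 270 x 8 mm; at y = +105 mm a forked upright for the shank, 10 mm thick, 54 mm high; at y = -138 to -96 mm a trough, 39 mm wide and 59 mm high, that cups the handle with 2 mm to spare a side: no room for fingers there, the shank between is free. Origin on the table under the rod's origin (give or take 6 mm along y). Rod's axis 48 mm up, along y, nose to +y.
- vial: Bystander: glass vial with a blue cap, on the robot's side of the sleeve, 27 mm wide, 85 mm tall, standing; origin at the centre of its foot.
- tin: Bystander: white round sample tin with cap, nearest beyond the sleeve's line, 51 mm wide, 27 mm high; origin at the centre of its foot.
- brush: Bystander: small bench brush with a wooden handle, 34 x 148 x 14 mm, lying; origin at the centre of its underside, length along y.

How it is judged:
By the outcome, as a careful person would: the job done as asked, in the order asked, and still so for the second after the job is handed in, with the robot touching nothing.
It also fails if it takes over 54 s, if anything falls off the work surface, if the arm or the gripper's body presses on something with over 40 N, if the wrist force passes 120 N, or if a joint passes its speed limit or range.

## Working session

There is one attempt and no reset: what is moved stays moved. The work goes in short steps, Python scripts to look and compute and a tool call to move; the robot and the scene stay as the last step left them, time stands still between calls to the robot, and variables do not carry over. Pictures are saved under pics/ and viewed, at most 12 in all, crops included, and the job is handed in when it is done.

Besides the shell and the picture viewer there is one more tool, called after "Call:" as name(argument=value, ...), one argument or row to a line, values as JSON. play_rows: Moves the arm, as the interface text tells. Its arguments: {"type":"object","properties":{"increments":{"type":"array"},"grip_force":{"type":"number"}},"required":["increments"]}

```bash
mkdir -p pics; ls; python3 - <<'E'
from workcell import telemetry, camera, calibration
import cv2, numpy as np
print(telemetry.get_obs())
for n in ("top","side","wrist"):
    print(n,calibration(n))
ims=[]
for n in ("top","side"):
    p,d=camera(n); np.savez(f"{n}0.npz",p=p,d=d); cv2.imwrite(f"pics/{n}0.png",p[:,:,::-1])
E
```

```text
pics
{'time': 0.0, 'q': array([ 6.88701985e+01,  5.01044554e+00,  1.00337759e+01,  9.51012986e+01,
       -8.33178505e-05,  9.00011899e+01]), 'qd': array([ 0.06424136, -0.02307274, -0.02224809,  0.0456175 ,  0.01488335,
        0.00326019]), 'joint_efforts': array([ 2.39648303e-03, -5.20391607e+01,  4.64794064e+01,  1.64921978e-02,
       -2.41073832e-05, -6.72842635e-07]), 'ee_pos': array([0.19818562, 0.51281462, 0.24958328]), 'tcp_rot': array([-1.79922032e+02,  8.49370036e-05,  1.58869009e+02]), 'wrist_force': array([-0.31470932,  0.91476508, -0.74364044]), 'torque': array([ 0.0165083 ,  0.01324831, -0.02221091]), 'grasp_force': 0.0, 'opening': 0.08541410493316008}
top {'vertical_fov': 52.84038195274824, 'cx': 318.2615487022678, 'cy': 195.5165608172765, 'rvec': array([ 2.18605125, -2.12919521,  0.12311769]), 'tvec': array([-0.08183354,  0.60206333,  0.87805088])}
side {'vertical_fov': 49.96664762162994, 'cx': 319.22724226525577, 'cy': 201.7980230653543, 'rvec': array([ 0.38562227, -2.55684218,  1.46363577]), 'tvec': array([0.54129617, 0.17894712, 0.70668904])}
wrist {'vertical_fov': 65.70646984690485, 'cx': 318.6627540380535, 'cy': 201.69605591328838, 'hand_eye': array([[ 8.78002055e-04, -9.50840119e-01, -3.09680959e-01,
         8.01200553e-02],
       [ 9.99998981e-01,  4.86260318e-04,  1.34217274e-03,
        -1.02373942e-03],
       [-1.12560613e-03, -3.09681822e-01,  9.50839578e-01,
        -1.23960913e-01],
       [ 0.00000000e+00,  0.00000000e+00,  0.00000000e+00,
         1.00000000e+00]])}
```

View pics/top0.png

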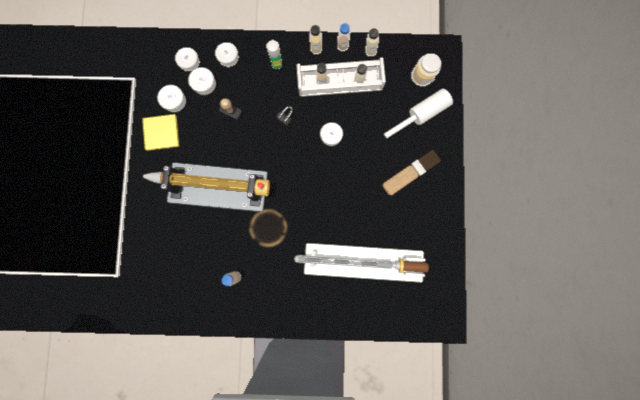

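View pics/side0.png

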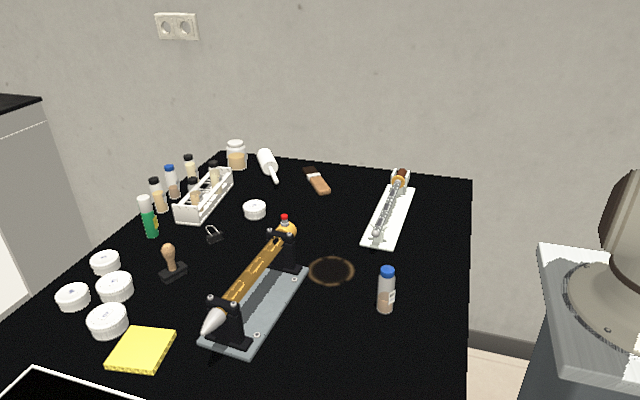

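The top view shows the sleeve (base about (217,187), mouth with the red knob at (262,187), point at (150,177)) and the rod on the rest (nose (300,259), handle (415,267)). The vial is at (231,278) and the tin at (331,134). The side view confirms the layout.

```bash
cat > h.py <<'E'
import numpy as np, cv2
from workcell import telemetry, camera, calibration
from scipy.spatial.transform import Rotation as Ro
def cam(n):
    c=calibration(n); f=200/np.tan(np.radians(c["vertical_fov"])/2); return c,f
def rays(n,uv):
    c,f=cam(n); uv=np.atleast_2d(uv).astype(float)
    R=cv2.Rodrigues(c["rvec"])[0]; d=np.c_[(uv[:,0]-c["cx"])/f,(uv[:,1]-c["cy"])/f,np.ones(len(uv))]@R
    return -R.T@c["tvec"], d
def plane(n,uv,z):
    o,d=rays(n,uv); return o+d*((z-o[2])/d[:,2])[:,None]
def proj(n,P):
    c,f=cam(n); K=np.array([[f,0,c["cx"]],[0,f,c["cy"]],[0,0,1]])
    return cv2.projectPoints(np.atleast_2d(P).astype(float),c["rvec"],c["tvec"],K,None)[0][:,0]
def cloud(n,d):
    v,u=np.mgrid[:400,:640]; o,r=rays(n,np.c_[u.ravel(),v.ravel()]); return (o+r*d.reshape(-1,1)).reshape(400,640,3)
def blob(m):
    k,l,s,_=cv2.connectedComponentsWithStats(m.astype(np.uint8)); return l==1+np.argmax(s[1:,4])
def line(P):
    m=P.mean(0); _,_,v=np.linalg.svd(P-m); return m,v[0]
E
python3 - <<'E'
from h import *
z=np.load("top0.npz"); p,d=z["p"],z["d"]; C=cloud("top",d); hsv=cv2.cvtColor(p,cv2.COLOR_RGB2HSV)
H,S,V=[hsv[:,:,i].astype(int) for i in range(3)]
def roi(x0,x1,y0,y1):
    m=np.zeros((400,640),bool); m[y0:y1,x0:x1]=1; return m
def rect(m,zz,name):
    ys,xs=np.nonzero(m); P=plane("top",np.c_[xs,ys],zz)[:,:2].astype(np.float32)
    r=cv2.minAreaRect(P); print(name,r, cv2.boxPoints(r).round(4).tolist())
base=(C[:,:,2]>-.0)
rest=blob(roi(295,435,235,290)&(V>60)); rect(rest,.008,"rest")
sl=blob(roi(163,275,155,215)&(V>60)&(S<90)); rect(sl,.010,"sleevebase")
br=roi(165,255,165,200)&(S>120)&(V>60)&(H>10)&(H<35)
Z=C[:,:,2]
for nm,m,lo,hi in (("tube",br,.07,.095),("shank",roi(310,390,245,280)&rest,.044,.062),("allrod",roi(290,440,245,285),.040,.066)):
    mm=m&(Z>lo)&(Z<hi); Q=C[mm]; c,v=line(Q); print(nm,mm.sum(),c.round(4),v.round(4),"yaw",np.degrees(np.arctan2(v[1],v[0])), "z",np.percentile(Q[:,2],[5,50,95]).round(4))
    t=(Q-c)@v; print("  ends",(c+t.min()*v).round(4),(c+t.max()*v).round(4))
red=roi(240,285,165,205)&((H<8)|(H>172))&(S>150)&(V>80); ys,xs=np.nonzero(red); print("knob",len(xs),xs.mean(),ys.mean(),plane("top",[xs.mean(),ys.mean()],.112),np.median(Z[red]))
for nm,x0,x1,y0,y1 in (("vial",218,245,268,290),("tin",318,345,122,147)):
    m=roi(x0,x1,y0,y1)&(Z>.012)&(Z<.12); Q=C[m]; print(nm,Q.mean(0),Q.max(0),Q.min(0))
s=np.load("side0.npz"); 
hs=cv2.cvtColor(s["p"],cv2.COLOR_RGB2HSV).astype(int); m=np.zeros((400,640),bool); m[205:230,275:295]=1
m&=((hs[:,:,0]<8)|(hs[:,:,0]>172))&(hs[:,:,1]>150)&(hs[:,:,2]>80); ys,xs=np.nonzero(m); print("knob side",len(xs),xs.mean(),ys.min(),ys.max(),plane("side",[xs.mean(),ys.min()],.112))
for y0,y1 in ((355,399),): print("pixel of tcp",proj("top",[.198,.513,.25]))
big=cv2.resize(p[140:290,130:440],None,fx=2.58,fy=2.58,interpolation=cv2.INTER_CUBIC); cv2.imwrite("pics/c1.png",big[:,:,::-1])
E
```

```text
rest ((0.4564884305000305, -0.16869071125984192), (0.30583396553993225, 0.07424475252628326), 87.69849395751953) [[0.4133000075817108, -0.3199999928474426], [0.48739999532699585, -0.3230000138282776], [0.49970000982284546, -0.017400000244379044], [0.4255000054836273, -0.014399999752640724]]
sleevebase ((0.6222017407417297, 0.17210653424263), (0.22807279229164124, 0.09832531958818436), 85.96234130859375) [[0.5651000142097473, 0.061799999326467514], [0.6632000207901001, 0.05490000173449516], [0.6793000102043152, 0.2824000120162964], [0.5812000036239624, 0.28929999470710754]]
tube 469 [0.6218 0.1758 0.082 ] [-0.0816 -0.9966  0.015 ] yaw -94.68043528100515 z [0.0717 0.0828 0.0872]
  ends [0.6286 0.2582 0.0808] [0.6132 0.071  0.0836]
shank 619 [ 0.458  -0.132   0.0527] [-0.0398 -0.9992  0.0052] yaw -92.27839828370384 z [0.0454 0.0534 0.0571]
  ends [ 0.4612 -0.0514  0.0522] [ 0.4543 -0.2256  0.0531]
allrod 1254 [ 0.4561 -0.1806  0.0547] [-0.0401 -0.9989  0.0262] yaw -92.29966142427533 z [0.0456 0.0549 0.0619]
  ends [ 0.4626 -0.0188  0.0505] [ 0.451  -0.3086  0.0581]
knob 21 259.95238095238096 184.8095238095238 [[0.61421594 0.05579458 0.112     ]] 0.11351558876249301
vial [0.41714193 0.11512608 0.06804285] [0.42877486 0.13048804 0.09021966] [0.40309817 0.1059942  0.01210533]
tin [ 0.75165971 -0.09266282  0.02733591] [ 0.77785638 -0.06819064  0.03256095] [ 0.72679618 -0.11756446  0.01874288]
knob side 41 283.8780487804878 213 219 [[0.61811291 0.0486137  0.112     ]]
pixel of tcp [[-43.58937297 417.7836549 ]]
```

View pics/c1.png

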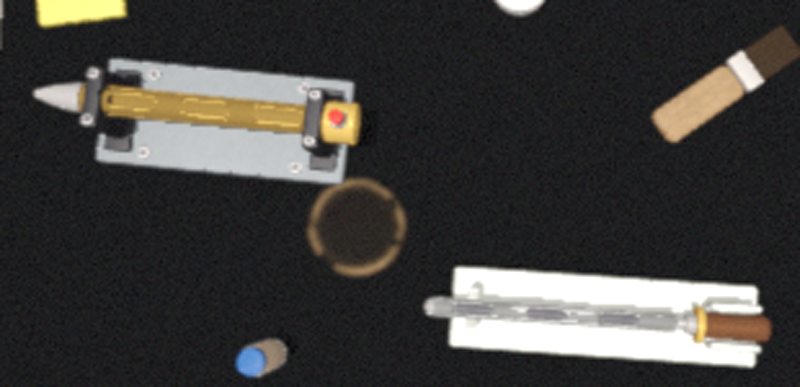

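The crop shows the collar's end face near crop pixel (360,123), the knob at (337,117), and the rod from (427,306) to (770,328). The rod and tube both run along about +y, with headings of 87.7° and 85–86°. I'll hover over the rod first.

Call:
play_rows(
  increments=[
    [[-492, -557, 50], [0, 0, 71.2], 0],
    [[-492, -557, 50], [0, 0, 71.2], 0],
    [[-492, -557, 50], [0, 0, 71.2], 0],
    [[-492, -557, 50], [0, 0, 71.2], 0],
    [[-492, -557, 50], [0, 0, 71.2], 0],
    [[-492, -557, 50], [0, 0, 71.2], 0],
    [[-492, -557, 50], [0, 0, 71.2], 0],
    [[-492, -557, 50], [0, 0, 71.2], 0],
    [[-492, -557, 50], [0, 0, 71.2], 0],
    [[-492, -557, 50], [0, 0, 71.2], 0],
    [[-492, -557, 50], [0, 0, 71.2], 0],
    [[-492, -557, 50], [0, 0, 71.2], 0],
    [[-492, -557, 50], [0, 0, 71.2], 0],
    [[-492, -557, 50], [0, 0, 71.2], 0],
    [[-492, -557, 50], [0, 0, 71.2], 0],
    [[-492, -557, 50], [0, 0, 71.2], 0],
    [[-492, -557, 50], [0, 0, 71.2], 0],
    [[-492, -557, 50], [0, 0, 71.2], 0],
    [[-492, -557, 50], [0, 0, 71.2], 0],
    [[-492, -557, 50], [0, 0, 71.2], 0],
  ],
)

```text
time: 2.1
ee_pos: [0.4564, -0.1829, 0.2008]
tcp_rot: [180.0, 0.0, 87.8]
wrist_force: [-0.1, -0.0, 0.3]
opening: 0.0853
grasp_force: 0.0
```

```bash
cat >> h.py <<'E'
def wcloud(obs,d):
    c,f=cam("wrist"); v,u=np.mgrid[:400,:640]; x=u-c["cx"]; y=v-c["cy"]; r=np.hypot(x,y)+1e-9; th=r/f
    P=np.stack([x/r*np.tan(th),y/r*np.tan(th),np.ones_like(r)],-1)*d[...,None]
    T=c["hand_eye"]; P=P@T[:3,:3].T+T[:3,3]
    return P@Ro.from_euler("xyz",obs["tcp_rot"],degrees=True).as_matrix().T+obs["ee_pos"]
E
python3 - <<'E'
from h import *
o=telemetry.get_obs(); p,d=camera("wrist"); print(o["time"],o["ee_pos"],o["tcp_rot"],o["q"],o["wrist_force"])
cv2.imwrite("pics/w1.png",p[:,:,::-1]); np.savez("w1.npz",p=p,d=d)
C=wcloud(o,d); Z=C[:,:,2]
m=(Z>.046)&(Z<.06)&(C[:,:,1]>-.215)&(C[:,:,1]<-.09)&(abs(C[:,:,0]-.456)<.012)
Q=C[m]; c,v=line(Q); print(m.sum(),c.round(4),v.round(4),np.degrees(np.arctan2(v[0],v[1])),np.percentile(Q[:,2],[2,50,98]))
for y in np.arange(-.21,-.09,.02):
    k=(abs(Q[:,1]-y)<.005); print(y,k.sum(),Q[k,0].min().round(4),Q[k,0].max().round(4),Q[k,2].max().round(4))
# collar from top depth
z=np.load("top0.npz"); p,d=z["p"],z["d"]; C=cloud("top",d); hsv=cv2.cvtColor(p,cv2.COLOR_RGB2HSV).astype(int)
mm=np.zeros((400,640),bool); mm[170:205,225:285]=1
k=mm&(hsv[:,:,0]>8)&(hsv[:,:,0]<38)&(hsv[:,:,1]>110)&(hsv[:,:,2]>60)&(C[:,:,2]>.083)&(C[:,:,2]<.098)
Q=C[k]; print("collar y bins"); 
for y in np.arange(.02,.12,.006):
    j=abs(Q[:,1]-y)<.003
    if j.sum(): print(y.round(3),j.sum(),Q[j,0].mean().round(4),np.ptp(Q[j,0]).round(4),Q[j,2].max().round(4))
print("cam",rays("top",[0,0])[0], plane("top",[269.5,187.3],.09))
E
```

```text
2.1 [ 0.45639319 -0.1829459   0.20075096] [1.79954053e+02 1.43747080e-02 8.77582000e+01] [-2.18444698e+01 -3.78429219e+00 -4.25167513e+00  8.94845100e+01
  1.87356524e-03  7.03973252e+01] [-0.05827285 -0.00174163  0.28745951]
2106 [ 0.4564 -0.1504  0.0528] [-0.0426 -0.9991 -0.0038] -177.55732579324453 [0.04640988 0.0535367  0.05560225]
-0.21 128 0.4481 0.4599 0.056
-0.19 166 0.4461 0.4634 0.0562
-0.17 174 0.4471 0.464 0.0556
-0.15000000000000002 170 0.448 0.4645 0.0561
-0.13000000000000003 183 0.4498 0.4653 0.0563
-0.11000000000000004 169 0.4508 0.4651 0.0558
collar y bins
0.044 25 0.6156 0.0305 0.0951
0.05 33 0.6122 0.0308 0.094
0.056 19 0.6129 0.0287 0.093
0.062 21 0.6137 0.0306 0.095
0.068 31 0.6137 0.028 0.0944
0.074 9 0.6108 0.0263 0.0894
0.086 5 0.6168 0.0083 0.0876
0.092 6 0.619 0.0134 0.0858
0.098 2 0.6158 0.0153 0.0834
0.104 2 0.6112 0.0022 0.0842
0.11 3 0.6115 0.0023 0.0841
0.116 3 0.6164 0.0131 0.0843
cam [ 0.49570544 -0.07183959  0.94300876] [[0.61250514 0.03850072 0.09      ]]
```

View pics/w1.png

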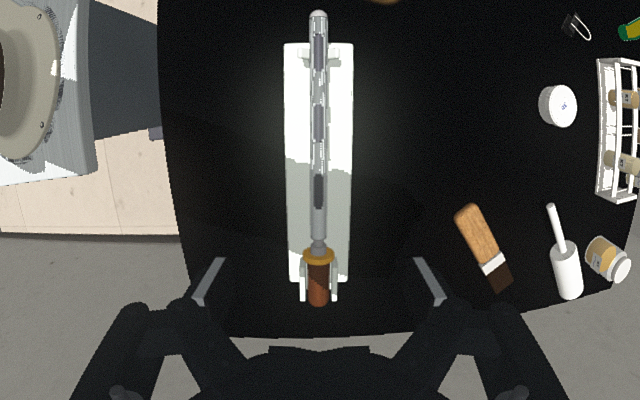

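The wrist view shows the rod centred at column 318, nose at row 12 and flange at row 255. The TCP sits about 1.3 mm off the rod axis, and the brush, tin and rest are clear of the fingers. Next I descend and grasp the shank.

Call:
play_rows(
  increments=[
    [[0, -1.3, 50], [0, 0, 0.2], 0],
    [[0, -1.3, 100], [0, 0, 0.2], 0],
    [[0, -1.3, 130], [0, 0, 0.2], 0],
    [[0, -1.3, 145], [0, 0, 0.2], 0],
    [[0, -1.3, 152.8], [0, 0, 0.2], 0.3],
    [[0, -1.3, 152.8], [0, 0, 0.2], 0.6],
    [[0, -1.3, 152.8], [0, 0, 0.2], 0.75],
    [[0, -1.3, 152.8], [0, 0, 0.2], 1],
    [[0, -1.3, 152.8], [0, 0, 0.2], 1],
    [[0, -1.3, 152.8], [0, 0, 0.2], 1],
    [[0, -1.3, 152.8], [0, 0, 0.2], 1],
    [[0, -1.3, 152.8], [0, 0, 0.2], 1],
    [[0, -1.3, 152.8], [0, 0, 0.2], 1],
    [[0, -1.3, 152.8], [0, 0, 0.2], 1],
  ],
  grip_force=70,
)

```text
time: 3.55
ee_pos: [0.4559, -0.1841, 0.0489]
tcp_rot: [179.9, 0.0, 87.5]
wrist_force: [-0.5, 1.3, 5.0]
opening: 0.0134
grasp_force: 72.7
```

```bash
python3 - <<'E'
from h import *
o=telemetry.get_obs(); print({k:np.round(v,4) for k,v in o.items()})
E
```

```text
{'time': np.float64(3.55), 'q': array([-2.19977e+01, -2.06870e+00, -1.94596e+01,  7.24766e+01,
        4.80000e-03,  7.05310e+01]), 'qd': array([-0.1154, -0.0126,  0.026 ,  0.0032,  0.0417, -0.0692]), 'joint_efforts': array([ -0.2462, -40.9064,  43.4045,  -0.3113,  -0.0927,   0.0503]), 'ee_pos': array([ 0.4559, -0.1841,  0.0489]), 'tcp_rot': array([1.798735e+02, 3.960000e-02, 8.747120e+01]), 'wrist_force': array([-0.5249,  1.2903,  5.021 ]), 'torque': array([0.1603, 0.1096, 0.0241]), 'grasp_force': np.float64(72.727), 'opening': np.float64(0.0134)}
```

Call:
play_rows(
  increments=[
    [[0, 0, -10], [0, 0, 0], 1],
    [[0, 0, -25], [0, 0, 0], 1],
    [[0, 0, -45], [0, 0, 0], 1],
    [[0, 0, -65], [0, 0, 0], 1],
    [[0, 0, -70], [0, 0, 0], 1],
    [[5, 30, -70], [0, 0, 0.5], 1],
    [[12, 65, -70], [0, 0, 1], 1],
    [[20, 100, -65], [0, 0, 1.5], 1],
    [[25, 130, -50], [0, 0, 1.9], 1],
    [[25, 139.5, -36], [0, 0, 1.9], 1],
    [[25, 139.5, -28], [0, 0, 1.9], 1],
    [[25, 139.5, -27], [0, 0, 1.9], 1],
    [[25, 139.5, -27], [0, 0, 1.9], 1],
    [[25, 139.5, -27], [0, 0, 1.9], 1],
  ],
)

```text
time: 4.95
ee_pos: [0.5952, -0.1654, 0.0756]
tcp_rot: [179.9, 0.0, 85.5]
wrist_force: [-0.3, 0.7, -4.4]
opening: 0.014
grasp_force: 73.6
```

```bash
python3 - <<'E'
from h import *
o=telemetry.get_obs(); print({k:np.round(o[k],4) for k in ("time","ee_pos","tcp_rot","wrist_force","torque","opening")})
p,d=camera("wrist"); cv2.imwrite("pics/w2.png",p[:,:,::-1]); np.savez("w2.npz",p=p,d=d,pos=o["ee_pos"],rot=o["tcp_rot"])
for n in ("top","side"):
    p,d=camera(n); np.savez(f"{n}1.npz",p=p,d=d); cv2.imwrite(f"pics/{n}1.png",p[:,:,::-1])
a=cv2.imread("pics/top1.png")[135:300,130:400]; b=cv2.imread("pics/side1.png")[160:360,190:420]
c=cv2.imread("pics/w2.png")[:240,120:520]
a=cv2.resize(a,(480,293),interpolation=3); b=cv2.resize(b,(337,293),interpolation=3)[:,:320]; 
out=np.zeros((600,800,3),np.uint8); out[:293,:480]=a; out[:293,480:800]=b; out[300:600,:500]=cv2.resize(c,(500,300),interpolation=3)
cv2.imwrite("pics/m1.png",out)
E
```

```text
{'time': np.float64(4.95), 'ee_pos': array([ 0.5952, -0.1654,  0.0756]), 'tcp_rot': array([1.799368e+02, 1.620000e-02, 8.553940e+01]), 'wrist_force': array([-0.3155,  0.7329, -4.3594]), 'torque': array([-0.1196,  0.0081, -0.0375]), 'opening': np.float64(0.014)}
```

View pics/m1.png

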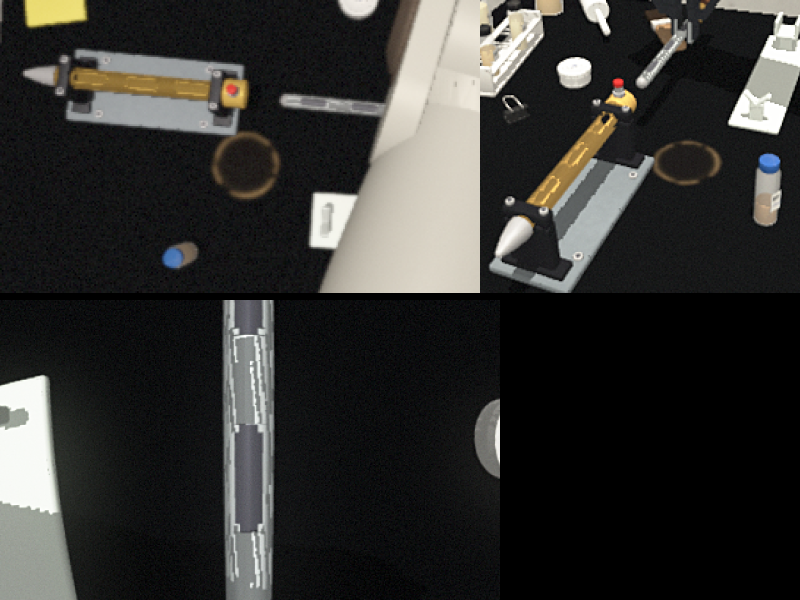

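The rod is in the gripper and level, with its nose at montage (283,101) in the top view. It is short of the collar at (246,94), which is slightly higher in the image. I'll measure both axes from the same images.

```bash
cat > ax.py <<'E'
from h import *
import sys
def mids(mask,axis):  # midpoints of extents across; axis=0: per column, 1: per row
    out=[]
    M=mask if axis==0 else mask.T
    for i in range(M.shape[1]):
        k=np.nonzero(M[:,i])[0]
        if len(k)>2: out.append((i,(k[0]+k[-1])/2,k[-1]-k[0]+1))
    out=np.array(out); ok=abs(out[:,2]-np.median(out[:,2]))<=1.5; out=out[ok]
    uv=out[:,:2] if axis==0 else out[:,1::-1]
    return uv,np.median(out[:,2])
def fit(uv):
    vx,vy,x0,y0=cv2.fitLine(uv.astype(np.float32),cv2.DIST_HUBER,0,.01,.01)[:,0]; d=np.array([vx,vy]); c=np.array([x0,y0]); t=(uv-c)@d
    return c+d*t.min(), c+d*t.max()
def run(tag):
    res={}
    for n in ("top","side"):
        z=np.load(f"{n}{tag}.npz"); p,d=z["p"],z["d"]; C=cloud(n,d); Z=C[:,:,2]; Y=C[:,:,1]; X=C[:,:,0]
        V=p.max(2).astype(int)
        rod=blob((V>45)&(Z>.055)&(Z<.1)&(Y>-.095)&(Y<.02)&(abs(X-.607)<.05))
        hsv=cv2.cvtColor(p,cv2.COLOR_RGB2HSV).astype(int)
        tube=blob((V>45)&(hsv[:,:,1]>90)&(Z>.055)&(Z<.1)&(Y>.095)&(Y<.235)&(abs(X-.62)<.04))
        for nm,m in (("rod",rod),("tube",tube)):
            uv,w=mids(m,0 if n=="top" else 1); a,b=fit(uv); res[n,nm]=(a,b); print(n,nm,"width px",w,"n",len(uv),a.round(1),b.round(1))
    for nm in ("rod","tube"):
        P=plane("top",res["top",nm],.075); P=P[np.argsort(P[:,1])]; u=(P[1]-P[0])/np.linalg.norm(P[1]-P[0])
        print(nm,P.round(4).tolist(),"heading",np.degrees(np.arctan2(u[1],u[0])).round(2))
        nrm=np.array([u[1],-u[0],0]); o,D=rays("side",res["side",nm]); s=((P[0]-o)@nrm)/(D@nrm); Q=o+D*s[:,None]; Q=Q[np.argsort(Q[:,1])]
        print("   from side: y,z",Q[:,1:].round(4).tolist()); res[nm]=(P,u,Q)
    return res
if __name__=="__main__":
    r=run(sys.argv[1]); P,u,_=r["tube"]; 
    for y in (.04,-.0,-.08):
        t=P[0]+u*(y-P[0][1])/u[1]; Pr,ur,_=r["rod"]; q=Pr[0]+ur*(y-Pr[0][1])/ur[1]; print("at y",y,"tube x",t[0].round(4),"rod x",q[0].round(4),"need dx mm",((t-q)[0]*1000).round(2))
E
python3 ax.py 1
python3 - <<'E'
from h import *
z=np.load("top1.npz");C=cloud("top",z["d"]);p=z["p"];V=p.max(2)
m=(V>50)&(C[:,:,2]>.06)&(C[:,:,2]<.1)&(abs(C[:,:,0]-.607)<.02)
ys=C[:,:,1][m&(C[:,:,1]<.03)&(C[:,:,1]>-.05)]; print("nose y",np.sort(ys)[-5:])
ys=C[:,:,1][m&(C[:,:,1]>.02)]; print("mouth y",np.sort(ys)[:8])
v,u=np.nonzero(m); k=(u>240)&(u<330); cols=np.unique(u[k]); print("gap cols",cols[np.nonzero(np.diff(cols)>1)],cols[1:][np.diff(cols)>1])
E
```

```text
top rod width px 7.0 n 43 [289.1 190.8] [331.  195.1]
top tube width px 11.0 n 64 [181.  179.5] [244.  185.4]
side rod width px 10.0 n 21 [300.5 215.6] [316. 196.]
side tube width px 20.0 n 43 [234.7 293.3] [271.9 247.9]
rod [[0.601, -0.0938, 0.075], [0.6079, -0.0024, 0.075]] heading 85.67
   from side: y,z [[-0.0858, 0.0768], [-0.0065, 0.0749]]
tube [[0.6173, 0.0963, 0.075], [0.6267, 0.2344, 0.075]] heading 86.11
   from side: y,z [[0.1098, 0.0769], [0.2324, 0.0773]]
at y 0.04 tube x 0.6135 rod x 0.6111 need dx mm 2.42
at y -0.0 tube x 0.6108 rod x 0.6081 need dx mm 2.74
at y -0.08 tube x 0.6054 rod x 0.602 need dx mm 3.36
nose y [-0.00268998 -0.00253526 -0.00053321 -0.00034169 -0.00031452]
mouth y [0.04272148 0.04287306 0.04287592 0.04297519 0.04309214 0.04316024
 0.04329434 0.04358716]
gap cols [269] [288]
```

```bash
python3 - <<'E'
from h import *
w=np.load("w2.npz"); o=dict(ee_pos=w["pos"],tcp_rot=w["rot"]); C=wcloud(o,w["d"])
w1=np.load("w1.npz"); o1=dict(ee_pos=np.array([.45639319,-.1829459,.20075096]),tcp_rot=np.array([179.954,.0144,87.758])); C1=wcloud(o1,w1["d"])
for C,x0,s,y0,z0,lo,hi in ((C1,.4564,.0426,-.1504,.048,-.2,-.03),(C,.5952+.0125,.0756,0,.075,-.13,-.0)):
    X=C[:,:,0]-(x0+s*(C[:,:,1]-y0)); m=(abs(X)<.012)&(C[:,:,2]>z0-.01)&(C[:,:,2]<z0+.014)&(C[:,:,1]>lo)&(C[:,:,1]<hi)
    Q=C[m]; ys=[];zs=[];xs=[]
    for y in np.arange(lo,hi,.01):
        k=(Q[:,1]>=y)&(Q[:,1]<y+.01)
        if k.sum()>20: ys.append(y+.005); zs.append(np.percentile(Q[k,2],90)); xs.append((np.percentile(Q[k,0],2)+np.percentile(Q[k,0],98))/2)
    print(np.array(ys).round(3),(np.array(zs)*1000).round(1)); 
    print("pitch",np.degrees(np.polyfit(ys,zs,1)[0]).round(2),"heading off +y",np.degrees(np.polyfit(ys,xs,1)[0]).round(2))
E
```

```text
[-0.195 -0.185 -0.175 -0.165 -0.155 -0.145 -0.135 -0.125 -0.115 -0.105
 -0.095 -0.085 -0.075 -0.065 -0.055 -0.045 -0.035] [54.8 54.7 54.7 55.  54.8 54.8 55.  54.7 54.8 54.9 55.1 54.9 55.2 54.7
 54.7 55.  55. ]
pitch 0.05 heading off +y 2.34
[-0.125 -0.115 -0.105 -0.095 -0.085 -0.075 -0.065 -0.055 -0.045] [81.1 80.8 80.7 80.7 80.7 80.8 80.8 80.6 80.2]
pitch -0.36 heading off +y 4.19
```

Call:
play_rows(
  increments=[
    [[0, 2, -0.4], [0, 0.4, -0.4], 1],
    [[5, 3.9, -0.4], [0, 0.4, -0.4], 1],
    [[15, 3.9, -0.4], [0, 0.4, -0.4], 1],
    [[25, 3.9, -0.4], [0, 0.4, -0.4], 1],
    [[30, 3.9, -0.4], [0, 0.4, -0.4], 1],
    [[30, 3.9, -0.4], [0, 0.4, -0.4], 1],
    [[30, 3.9, -0.4], [0, 0.4, -0.4], 1],
  ],
)

```text
time: 5.8
ee_pos: [0.6018, -0.1351, 0.0749]
tcp_rot: [180.0, -0.4, 86.0]
wrist_force: [-0.4, 0.9, -3.7]
opening: 0.0142
grasp_force: 73.6
```

```bash
python3 - <<'E'
from h import *
o=telemetry.get_obs(); print({k:np.round(o[k],4) for k in ("time","ee_pos","tcp_rot","wrist_force","torque","opening")})
p,d=camera("wrist"); np.savez("w3.npz",p=p,d=d,pos=o["ee_pos"],rot=o["tcp_rot"])
for n in ("top","side"):
    p,d=camera(n); np.savez(f"{n}2.npz",p=p,d=d); cv2.imwrite(f"pics/{n}2.png",p[:,:,::-1])
a=cv2.imread("pics/top2.png")[160:220,210:330]; b=cv2.imread("pics/side2.png")[180:260,240:340]
out=np.zeros((480,800,3),np.uint8); out[:200,:400]=cv2.resize(a,(400,200),interpolation=3); out[:320,400:]=cv2.resize(b,(400,320),interpolation=3)
cv2.imwrite("pics/m2.png",out)
E
sed -i 's/(Y<.02)/(Y<.025)/' ax.py; python3 ax.py 2
```

```text
{'time': np.float64(5.8), 'ee_pos': array([ 0.6018, -0.1351,  0.0749]), 'tcp_rot': array([179.9994,  -0.3919,  86.0048]), 'wrist_force': array([-0.3662,  0.9241, -3.7262]), 'torque': array([-0.0825, -0.0437, -0.0492]), 'opening': np.float64(0.0142)}
top rod width px 7.0 n 46 [277.  188.3] [322.  192.5]
top tube width px 11.0 n 64 [181.  179.5] [244.  185.3]
side rod width px 10.0 n 26 [295.3 219.8] [315. 195.]
side tube width px 20.0 n 42 [234.7 293.3] [271. 249.]
rod [[0.6062, -0.074, 0.075], [0.6129, 0.0241, 0.075]] heading 86.11
   from side: y,z [[-0.0898, 0.0765], [0.0109, 0.0752]]
tube [[0.6174, 0.0963, 0.075], [0.6268, 0.2344, 0.075]] heading 86.13
   from side: y,z [[0.1129, 0.0768], [0.2324, 0.0773]]
at y 0.04 tube x 0.6136 rod x 0.614 need dx mm -0.32
at y -0.0 tube x 0.6109 rod x 0.6112 need dx mm -0.3
at y -0.08 tube x 0.6055 rod x 0.6058 need dx mm -0.27
```

View pics/m2.png

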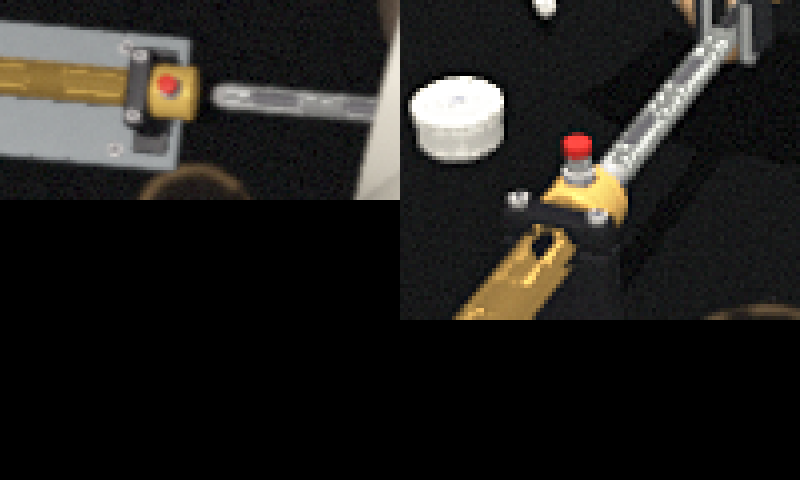

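The top view shows the rod in line with the tube (lateral error about 0.3 mm). The side view shows the nose slightly low in front of the collar. I'll check the pitch from the wrist depth already saved.

```bash
python3 - <<'E'
from h import *
w=np.load("w3.npz"); C=wcloud(dict(ee_pos=w["pos"],tcp_rot=w["rot"]),w["d"])
X=C[:,:,0]-(.6018+.0094+.068*C[:,:,1]); Q=C[(abs(X)<.012)&(C[:,:,2]>.065)&(C[:,:,2]<.09)&(C[:,:,1]>-.1)&(C[:,:,1]<.02)]
ys=np.arange(-.1,-.01,.01); zs=[np.percentile(Q[(Q[:,1]>=y)&(Q[:,1]<y+.01),2],90) if ((Q[:,1]>=y)&(Q[:,1]<y+.01)).sum()>20 else np.nan for y in ys]
print((np.array(zs)*1000).round(1))
# knob height now: side & top
for n in ("side2","top2"):
    z=np.load(n+".npz"); Cc=cloud(n[:-1],z["d"]); h=cv2.cvtColor(z["p"],cv2.COLOR_RGB2HSV).astype(int)
    m=((h[:,:,0]<8)|(h[:,:,0]>172))&(h[:,:,1]>150)&(h[:,:,2]>80)&(abs(Cc[:,:,0]-.614)<.02)&(abs(Cc[:,:,1]-.053)<.02); print(n,m.sum(),Cc[m].mean(0).round(4),Cc[m][:,2].max())
E
```

```text
[80.7 80.5 80.4 80.6 80.6 80.8 80.8 80.7 80.4]
side2 36 [0.6133 0.0592 0.1126] 0.11500786360516585
top2 20 [0.6142 0.0556 0.1137] 0.11552081565002081
```

Call:
play_rows(
  increments=[
    [[0, -0.2, -1.2], [0, 0.2, 0], 1],
    [[2, -0.2, -1.2], [0, 0.2, 0], 1],
    [[5, -0.2, -1.2], [0, 0.2, 0], 1],
    [[9, -0.2, -1.1], [0, 0.2, 0], 1],
    [[13, -0.2, -1.1], [0, 0.2, 0], 1],
    [[17, -0.2, -1.1], [0, 0.2, 0], 1],
    [[19, -0.2, -1.1], [0, 0.2, 0], 1],
    [[20, -0.2, -1.1], [0, 0.2, 0], 1],
    [[20, -0.2, -1.1], [0, 0.2, 0], 1],
  ],
)

```text
time: 6.85
ee_pos: [0.603, -0.1153, 0.0761]
tcp_rot: [180.0, -0.6, 86.0]
wrist_force: [-0.6, -1.7, -4.3]
opening: 0.0138
grasp_force: 73.6
```

```bash
cat > st.py <<'E'
from h import *
o=telemetry.get_obs(); print({k:np.round(o[k],4).tolist() for k in ("time","ee_pos","tcp_rot","wrist_force","torque","opening","grasp_force")})
E
python3 st.py
```

```text
{'time': 6.85, 'ee_pos': [0.603, -0.1153, 0.0761], 'tcp_rot': [179.9979, -0.5992, 85.9809], 'wrist_force': [-0.6188, -1.6729, -4.3152], 'torque': [-0.1417, 0.0017, -0.0241], 'opening': 0.0138, 'grasp_force': 73.5958}
```

Call:
play_rows(
  increments=[
    [[3, 0, 0], [0, 0, 0], 1],
    [[6, 0, 0], [0, 0, 0], 1],
    [[9, 0, 0.1], [0, 0, 0], 1],
    [[12, 0, 0.1], [0, 0, 0], 1],
    [[15, 0, 0.1], [0, 0, 0], 1],
    [[15, 0, 0.1], [0, 0, 0], 1],
  ],
)

```text
time: 7.45
ee_pos: [0.604, -0.0999, 0.0761]
tcp_rot: [-180.0, -0.6, 86.0]
wrist_force: [0.3, 0.6, -4.7]
opening: 0.0138
grasp_force: 73.4
```

```bash
python3 st.py
```

```text
{'time': 7.45, 'ee_pos': [0.604, -0.0999, 0.0761], 'tcp_rot': [-179.9941, -0.6337, 85.992], 'wrist_force': [0.3251, 0.6045, -4.7442], 'torque': [-0.2637, 0.0535, -0.0192], 'opening': 0.0138, 'grasp_force': 73.417}
```

Call:
play_rows(
  increments=[
    [[4, 0, 0], [0, 0, 0], 1],
    [[8, 0, 0.1], [0, 0, 0], 1],
    [[12, 0, 0.1], [0, 0, 0], 1],
    [[16, 0, 0.2], [0, 0, 0], 1],
    [[20, 0, 0.2], [0, 0, 0], 1],
    [[24, 0, 0.2], [0, 0, 0], 1],
    [[25, 0, 0.2], [0, 0, 0], 1],
    [[25, 0, 0.2], [0, 0, 0], 1],
  ],
)

```text
time: 8.25
ee_pos: [0.6058, -0.0746, 0.0762]
tcp_rot: [-180.0, -0.7, 86.0]
wrist_force: [-0.2, 2.4, -6.2]
opening: 0.0139
grasp_force: 73.3
```

```bash
python3 - <<'E'
exec(open("st.py").read())
p,d=camera("side"); np.savez("side3.npz",p=p,d=d); q,e=camera("top"); np.savez("top3.npz",p=q,d=e)
for n,P,D in (("side",p,d),("top",q,e)):
    C=cloud(n,D); h=cv2.cvtColor(P,cv2.COLOR_RGB2HSV).astype(int)
    m=((h[:,:,0]<8)|(h[:,:,0]>172))&(h[:,:,1]>150)&(h[:,:,2]>80)&(abs(C[:,:,0]-.614)<.02)&(abs(C[:,:,1]-.053)<.02); print(n,m.sum(),C[m].mean(0).round(4),np.nonzero(m)[0].mean().round(2))
b=cv2.resize(p[150:270,230:370],(700,600),interpolation=3); cv2.imwrite("pics/s3.png",b[:,:,::-1])
E
```

```text
{'time': 8.25, 'ee_pos': [0.6058, -0.0746, 0.0762], 'tcp_rot': [-179.9961, -0.6815, 86.0166], 'wrist_force': [-0.1669, 2.4477, -6.2062], 'torque': [0.2366, 0.0231, 0.0412], 'opening': 0.0139, 'grasp_force': 73.3143}
side 35 [0.6131 0.0596 0.1145] 215.31
top 20 [0.6139 0.0555 0.1151] 184.75
```

View pics/s3.png

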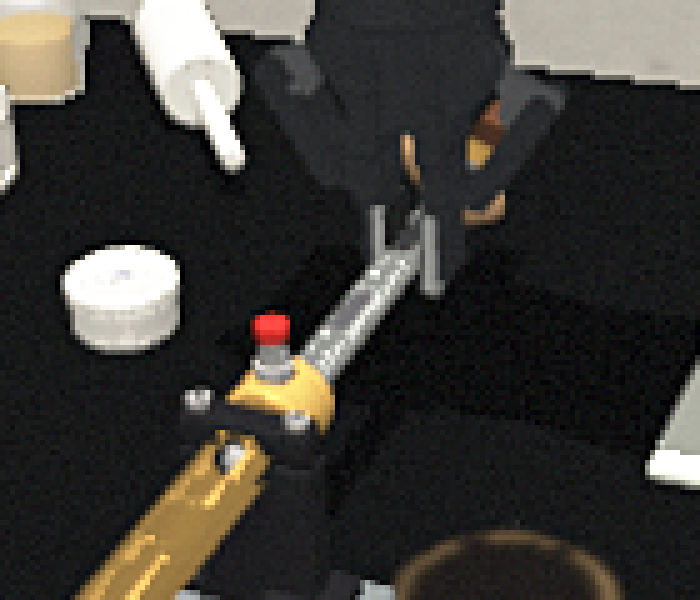

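The side view shows the red knob raised about 2 mm (crop (270,328)), the nose visible in the sleeve's first opening at (230,455), and the rod entering straight. I keep feeding.

Call:
play_rows(
  increments=[
    [[6, 0, 0.1], [0, 0, 0], 1],
    [[12, 0, 0.1], [0, 0, 0], 1],
    [[18, 0, 0.2], [0, 0, 0], 1],
    [[24, 0, 0.3], [0, 0, 0], 1],
    [[30, 0, 0.3], [0, 0, 0], 1],
    [[36, 0, 0.4], [0, 0, 0], 1],
    [[42, 0, 0.5], [0, 0, 0], 1],
    [[45, 0, 0.5], [0, 0, 0], 1],
    [[45, 0, 0.5], [0, 0, 0], 1],
  ],
)

```text
time: 9.25
ee_pos: [0.609, -0.0295, 0.0761]
tcp_rot: [-180.0, -0.7, 86.0]
wrist_force: [0.9, 2.6, -8.8]
opening: 0.014
grasp_force: 73.2
```

```bash
python3 st.py
```

```text
{'time': 9.25, 'ee_pos': [0.609, -0.0295, 0.0761], 'tcp_rot': [-179.9957, -0.6799, 86.0262], 'wrist_force': [0.944, 2.5852, -8.7817], 'torque': [0.1997, -0.0217, 0.0111], 'opening': 0.014, 'grasp_force': 73.1573}
```

Call:
play_rows(
  increments=[
    [[6, 0, 0.1], [0, 0, 0], 1],
    [[12, 0, 0.1], [0, 0, 0], 1],
    [[18, 0, 0.2], [0, 0, 0], 1],
    [[24, 0, 0.3], [0, 0, 0], 1],
    [[30, 0, 0.3], [0, 0, 0], 1],
    [[36, 0, 0.4], [0, 0, 0], 1],
    [[40, 0, 0.5], [0, 0, 0], 1],
    [[40, 0, 0.5], [0, 0, 0], 1],
  ],
)

```text
time: 10.05
ee_pos: [0.6118, 0.0105, 0.076]
tcp_rot: [-180.0, -0.7, 86.0]
wrist_force: [-0.1, 2.4, -9.8]
opening: 0.0136
grasp_force: 73.1
```

```bash
python3 st.py
```

```text
{'time': 10.05, 'ee_pos': [0.6118, 0.0105, 0.076], 'tcp_rot': [-179.9968, -0.6829, 86.0275], 'wrist_force': [-0.0633, 2.4385, -9.8091], 'torque': [0.3086, 0.0246, 0.0052], 'opening': 0.0136, 'grasp_force': 73.0641}
```

Call:
play_rows(
  increments=[
    [[0, 0, 0], [0, 0, 0], 0.6],
    [[0, 0, 0], [0, 0, 0], 0.3],
    [[0, 0, 0], [0, 0, 0], 0],
    [[0, 0, 0], [0, 0, 0], 0],
    [[0, 0, 0], [0, 0, 0], 0],
    [[0, 0, -20], [0, 0, 0], 0],
    [[0, 0, -60], [0, -0.6, 0], 0],
    [[-10, 0, -90], [0, -0.6, 0], 0],
    [[-50, 0, -90], [0, -0.6, 0], 0],
    [[-90, 0, -90], [0, -0.6, 0], 0],
    [[-99, 0, -90], [0, -0.6, 0], 0],
    [[-99, 0, -90], [0, -0.6, 0], 0],
    [[-99, 0, -90], [0, -0.6, 0], 0],
  ],
)

```text
time: 11.35
ee_pos: [0.6048, -0.0899, 0.165]
tcp_rot: [-180.0, -0.0, 86.0]
wrist_force: [0.2, 0.5, -0.4]
opening: 0.0856
grasp_force: 0.0
```

```bash
python3 - <<'E'
exec(open("st.py").read())
p,d=camera("wrist"); np.savez("w4.npz",p=p,d=d,pos=o["ee_pos"],rot=o["tcp_rot"]); cv2.imwrite("pics/w4.png",p[:,:,::-1])
C=wcloud(o,d); h=cv2.cvtColor(p,cv2.COLOR_RGB2HSV).astype(int)
u=np.array([.068,.9977]); 
X=C[:,:,0]-(.6118-.0007+.068*(C[:,:,1]-.0105))
m=(abs(X)<.025)&(C[:,:,2]>.045)&(C[:,:,2]<.1)
Q=C[m]; xx=X[m]
for y in np.arange(-.15,.06,.008):
    k=(Q[:,1]>=y)&(Q[:,1]<y+.008)
    if k.sum()>15: print(round(y+.004,3),k.sum(),"z90",(np.percentile(Q[k,2],95)*1000).round(1),"x",(Q[k,0].min()*1000).round(1),(Q[k,0].max()*1000).round(1),"mid",((Q[k,0].min()+Q[k,0].max())*500).round(1))
E
```

```text
{'time': 11.35, 'ee_pos': [0.6048, -0.0899, 0.165], 'tcp_rot': [-179.9926, -0.023, 85.9563], 'wrist_force': [0.2351, 0.519, -0.4222], 'torque': [-0.0125, 0.0123, -0.0205], 'opening': 0.0856, 'grasp_force': 0.0}
-0.114 86 z90 79.9 x 590.3 610.4 mid 600.4
-0.106 279 z90 81.0 x 589.9 613.2 mid 601.6
-0.098 310 z90 81.1 x 590.5 613.7 mid 602.1
-0.09 320 z90 81.2 x 591.2 614.2 mid 602.7
-0.082 314 z90 81.4 x 591.9 614.6 mid 603.2
-0.074 335 z90 81.8 x 592.0 614.9 mid 603.5
-0.066 367 z90 82.3 x 592.6 616.0 mid 604.3
-0.058 370 z90 86.9 x 589.5 621.0 mid 605.3
-0.05 466 z90 85.6 x 589.6 621.1 mid 605.3
-0.042 211 z90 78.7 x 598.2 613.7 mid 605.9
-0.034 237 z90 78.1 x 598.8 614.7 mid 606.7
-0.026 268 z90 78.3 x 599.2 615.3 mid 607.2
-0.018 272 z90 78.6 x 599.5 615.7 mid 607.6
-0.01 277 z90 78.8 x 599.8 616.3 mid 608.0
-0.002 273 z90 78.8 x 600.4 616.6 mid 608.5
0.006 264 z90 79.2 x 601.0 616.7 mid 608.8
0.014 270 z90 79.4 x 601.5 617.9 mid 609.7
0.022 257 z90 79.6 x 602.7 618.4 mid 610.6
0.03 262 z90 80.1 x 603.4 619.0 mid 611.2
0.038 263 z90 80.3 x 603.7 628.9 mid 616.3
0.046 892 z90 93.5 x 595.4 629.9 mid 612.7
0.054 458 z90 98.6 x 596.0 630.2 mid 613.1
0.062 69 z90 89.8 x 596.4 631.1 mid 613.7
```

View pics/w4.png

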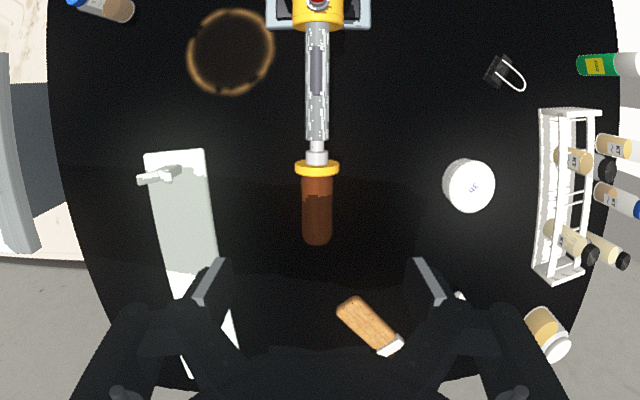

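The wrist view shows the rod staying in the sleeve. The flange is at row 167 (y about -0.05) and the handle runs from row 175 to row 243, its tail about 1.8° low with the axis near z = 0.071. I'll regrip on the handle with a matching tilt.

Call:
play_rows(
  increments=[
    [[4, 0, 45], [0, 1.5, 0], 0],
    [[4, 0, 80], [0, 1.5, 0], 0],
    [[4, 0, 93.5], [0, 1.5, 0], 0],
    [[4, 0, 93.5], [0, 1.5, 0], 0.3],
    [[4, 0, 93.5], [0, 1.5, 0], 0.5],
    [[4, 0, 93.5], [0, 1.5, 0], 0.7],
    [[4, 0, 93.5], [0, 1.5, 0], 1],
    [[4, 0, 93.5], [0, 1.5, 0], 1],
    [[4, 0, 93.5], [0, 1.5, 0], 1],
    [[4, 0, 93.5], [0, 1.5, 0], 1],
    [[4, 0, 93.5], [0, 1.5, 0], 1],
  ],
)

```text
time: 12.5
ee_pos: [0.6054, -0.0865, 0.0729]
tcp_rot: [179.9, -1.5, 86.0]
wrist_force: [-1.6, 0.2, 5.9]
opening: 0.021
grasp_force: 68.2
```

```bash
python3 st.py
```

```text
{'time': 12.5, 'ee_pos': [0.6054, -0.0865, 0.0729], 'tcp_rot': [179.9081, -1.5002, 85.968], 'wrist_force': [-1.592, 0.2059, 5.9263], 'torque': [0.1037, 0.463, 0.0621], 'opening': 0.021, 'grasp_force': 68.1747}
```

Call:
play_rows(
  increments=[
    [[0, 0, -1], [0, -0.5, 0], 1],
    [[0, 0, -2], [0, -1, 0], 1],
    [[0, 0, -3], [0, -1.5, 0], 1],
    [[0, 0, -3.5], [0, -1.5, 0], 1],
    [[0, 0, -3.5], [0, -1.5, 0], 1],
  ],
)

```text
time: 13.0
ee_pos: [0.6051, -0.0864, 0.0752]
tcp_rot: [180.0, -0.0, 86.0]
wrist_force: [1.1, 2.0, 0.7]
opening: 0.021
grasp_force: 68.3
```

```bash
python3 - <<'E'
exec(open("st.py").read())
p,d=camera("wrist"); C=wcloud(o,d)
X=C[:,:,0]-(.6118-.0015+.068*(C[:,:,1]-.0105))
m=(abs(X)<.02)&(C[:,:,2]>.045)&(C[:,:,2]<.1); Q=C[m]
for y in np.arange(-.042,.06,.008):
    k=(Q[:,1]>=y)&(Q[:,1]<y+.008)
    if k.sum()>15: print(round(y+.004,3),k.sum(),"z90",(np.percentile(Q[k,2],95)*1000).round(1),"mid",((np.percentile(Q[k,0],1)+np.percentile(Q[k,0],99))*500).round(1))
E
```

```text
{'time': 13.0, 'ee_pos': [0.6051, -0.0864, 0.0752], 'tcp_rot': [179.9851, -0.0136, 85.9822], 'wrist_force': [1.0771, 2.0247, 0.6999], 'torque': [0.4707, -0.1498, -0.0837], 'opening': 0.021, 'grasp_force': 68.3287}
-0.038 488 z90 79.1 mid 607.7
-0.03 742 z90 79.2 mid 607.8
-0.022 753 z90 79.4 mid 608.5
-0.014 799 z90 79.5 mid 608.9
-0.006 804 z90 79.6 mid 609.5
0.002 814 z90 79.6 mid 609.9
0.01 785 z90 79.8 mid 610.4
0.018 784 z90 79.9 mid 611.0
0.026 771 z90 80.0 mid 611.4
0.034 477 z90 80.4 mid 611.8
```

Call:
play_rows(
  increments=[
    [[0, 0, -1], [0, -0.4, 0], 1],
    [[0, 0, -2], [0, -0.8, 0], 1],
    [[0, 0, -2.6], [0, -0.8, 0], 1],
    [[0, 0, -2.6], [0, -0.8, 0], 1],
  ],
)

```text
time: 13.45
ee_pos: [0.6048, -0.0864, 0.0774]
tcp_rot: [-180.0, 0.8, 86.0]
wrist_force: [0.7, 2.5, -2.0]
opening: 0.0211
grasp_force: 68.5
```

```bash
python3 st.py
```

```text
{'time': 13.45, 'ee_pos': [0.6048, -0.0864, 0.0774], 'tcp_rot': [-179.9642, 0.7929, 85.9748], 'wrist_force': [0.7128, 2.4504, -2.0106], 'torque': [0.7403, -0.1224, -0.1258], 'opening': 0.0211, 'grasp_force': 68.4907}
```

Call:
play_rows(
  increments=[
    [[5, 0, -0.1], [0, 0, 0], 1],
    [[10, 0, -0.1], [0, 0, 0], 1],
    [[15, 0, -0.2], [0, 0, 0], 1],
    [[20, 0, -0.3], [0, 0, 0], 1],
    [[25, 0, -0.3], [0, 0, 0], 1],
    [[30, 0, -0.4], [0, 0, 0], 1],
    [[35, 0, -0.5], [0, 0, 0], 1],
    [[35, 0, -0.5], [0, 0, 0], 1],
  ],
)

```text
time: 14.25
ee_pos: [0.6072, -0.0517, 0.0775]
tcp_rot: [-180.0, 0.9, 86.0]
wrist_force: [-0.6, -1.0, -1.1]
opening: 0.0205
grasp_force: 68.5
```

```bash
python3 st.py
```

```text
{'time': 14.25, 'ee_pos': [0.6072, -0.0517, 0.0775], 'tcp_rot': [-179.9595, 0.854, 85.9577], 'wrist_force': [-0.5982, -0.9678, -1.0733], 'torque': [-0.0406, 0.1709, -0.1562], 'opening': 0.0205, 'grasp_force': 68.4919}
```

Forces stay low. I feed another 40 mm and then check the remaining gap.

Call:
play_rows(
  increments=[
    [[5, 0, -0.1], [0, 0, 0], 1],
    [[10, 0, -0.1], [0, 0, 0], 1],
    [[15, 0, -0.2], [0, 0, 0], 1],
    [[20, 0, -0.3], [0, 0, 0], 1],
    [[25, 0, -0.3], [0, 0, 0], 1],
    [[30, 0, -0.4], [0, 0, 0], 1],
    [[35, 0, -0.5], [0, 0, 0], 1],
    [[40, 0, -0.6], [0, 0, 0], 1],
    [[40, 0, -0.6], [0, 0, 0], 1],
  ],
)

```text
time: 15.15
ee_pos: [0.61, -0.0118, 0.0776]
tcp_rot: [-180.0, 0.8, 86.0]
wrist_force: [-2.7, -0.2, -1.8]
opening: 0.0207
grasp_force: 68.5
```

```bash
python3 - <<'E'
exec(open("st.py").read())
p,d=camera("wrist"); C=wcloud(o,d); cv2.imwrite("pics/w5.png",p[:300,170:470,::-1])
X=C[:,:,0]-(.6118-.0015+.068*(C[:,:,1]-.0105))
m=(abs(X)<.02)&(C[:,:,2]>.045)&(C[:,:,2]<.12); Q=C[m]
for y in np.arange(-.02,.07,.004):
    k=(Q[:,1]>=y)&(Q[:,1]<y+.004)
    if k.sum()>15: print(round(y+.002,3),k.sum(),"z90",(np.percentile(Q[k,2],95)*1000).round(1),"w",(np.ptp(Q[k,0])*1000).round(1),"mid",((np.percentile(Q[k,0],1)+np.percentile(Q[k,0],99))*500).round(1))
E
```

```text
{'time': 15.15, 'ee_pos': [0.61, -0.0118, 0.0776], 'tcp_rot': [-179.9614, 0.8256, 85.9648], 'wrist_force': [-2.7331, -0.2414, -1.8325], 'torque': [0.0218, 0.3514, -0.1717], 'opening': 0.0207, 'grasp_force': 68.5134}
-0.018 466 z90 105.7 w 25.4 mid 608.8
-0.014 462 z90 102.8 w 25.4 mid 608.9
-0.01 502 z90 101.5 w 24.7 mid 609.5
-0.006 714 z90 102.2 w 39.9 mid 609.3
-0.002 2085 z90 115.1 w 40.1 mid 609.7
0.002 1205 z90 116.3 w 39.9 mid 609.3
0.006 407 z90 85.7 w 23.0 mid 610.6
0.01 467 z90 85.8 w 23.0 mid 610.6
0.014 189 z90 85.8 w 25.9 mid 612.3
0.018 578 z90 89.9 w 31.2 mid 611.8
0.022 1339 z90 89.3 w 31.5 mid 611.3
0.026 338 z90 82.2 w 15.7 mid 611.6
0.03 423 z90 82.0 w 15.5 mid 611.8
0.034 210 z90 79.3 w 9.5 mid 612.1
0.038 239 z90 81.1 w 15.2 mid 612.4
0.042 165 z90 92.4 w 28.5 mid 615.0
0.046 718 z90 92.8 w 33.0 mid 613.0
0.05 623 z90 114.4 w 34.1 mid 613.2
0.054 983 z90 115.3 w 33.9 mid 613.2
0.058 1140 z90 115.2 w 33.3 mid 613.6
0.062 1180 z90 114.6 w 34.4 mid 613.8
0.066 959 z90 93.0 w 34.1 mid 613.9
0.07 924 z90 91.5 w 36.4 mid 616.5
```

View pics/w5.png

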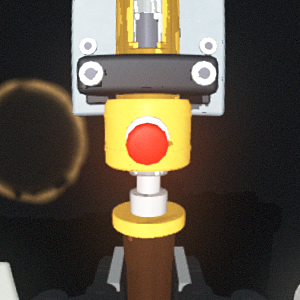

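The crop shows the flange about 18 mm short of the collar face, the groove still outside and the rod centred in the mouth. I push the last stretch slowly.

Call:
play_rows(
  increments=[
    [[3, 0, 0], [0, 0, 0], 1],
    [[6, 0, -0.1], [0, 0, 0], 1],
    [[9, 0, -0.1], [0, 0, 0], 1],
    [[11, 0, -0.2], [0, 0, 0], 1],
    [[13, 0, -0.2], [0, 0, 0], 1],
    [[14, 0, -0.2], [0, 0, 0], 1],
    [[15, 0, -0.2], [0, 0, 0], 1],
    [[15, 0, -0.2], [0, 0, 0], 1],
  ],
)

```text
time: 16.0
ee_pos: [0.6111, 0.0027, 0.0777]
tcp_rot: [-180.0, 0.8, 85.9]
wrist_force: [-2.1, -3.9, -0.8]
opening: 0.0208
grasp_force: 68.6
```

```bash
cat > chk.py <<'E'
exec(open("st.py").read())
p,d=camera("wrist"); C=wcloud(o,d); h=cv2.cvtColor(p,cv2.COLOR_RGB2HSV).astype(int)
Yn=np.abs(C[:,:,0]-(.6118-.0015+.068*(C[:,:,1]-.0105)))
red=((h[:,:,0]<8)|(h[:,:,0]>172))&(h[:,:,1]>150)&(h[:,:,2]>80)&(Yn<.012)&(abs(C[:,:,1]-.056)<.02)&(C[:,:,2]>.1)
print("knob z wrist",red.sum(),np.median(C[red][:,2]).round(4))
Q=C[(Yn<.017)&(Yn>.009)&(C[:,:,2]>.068)&(C[:,:,2]<.1)]
print("flange/collar y hist",[(round(y,3),int(((Q[:,1]>=y)&(Q[:,1]<y+.002)).sum())) for y in np.arange(.012,.06,.002)])
s,e=camera("side"); C=cloud("side",e); h=cv2.cvtColor(s,cv2.COLOR_RGB2HSV).astype(int)
m=((h[:,:,0]<8)|(h[:,:,0]>172))&(h[:,:,1]>150)&(h[:,:,2]>80)&(abs(C[:,:,0]-.614)<.02)&(abs(C[:,:,1]-.053)<.02); print("side knob",m.sum(),C[m].mean(0).round(4))
import sys
if len(sys.argv)>1:
    a=cv2.resize(p[:300,170:470],(450,450)); b=cv2.resize(s[170:290,230:323],(349,450),interpolation=3); cv2.imwrite("pics/"+sys.argv[1],np.hstack([a,b])[:,:,::-1])
E
python3 chk.py
```

```text
{'time': 16.0, 'ee_pos': [0.6111, 0.0027, 0.0777], 'tcp_rot': [-179.9757, 0.8432, 85.945], 'wrist_force': [-2.1342, -3.8584, -0.8419], 'torque': [-0.4433, 0.4304, -0.0724], 'opening': 0.0208, 'grasp_force': 68.589}
knob z wrist 1288 0.1144
flange/collar y hist [(np.float64(0.012), 558), (np.float64(0.014), 325), (np.float64(0.016), 37), (np.float64(0.018), 36), (np.float64(0.02), 35), (np.float64(0.022), 42), (np.float64(0.024), 48), (np.float64(0.026), 11), (np.float64(0.028), 3), (np.float64(0.03), 77), (np.float64(0.032), 112), (np.float64(0.034), 291), (np.float64(0.036), 209), (np.float64(0.038), 0), (np.float64(0.04), 0), (np.float64(0.042), 47), (np.float64(0.044), 130), (np.float64(0.046), 165), (np.float64(0.048), 157), (np.float64(0.05), 188), (np.float64(0.052), 168), (np.float64(0.054), 166), (np.float64(0.056), 176), (np.float64(0.058), 180)]
side knob 34 [0.6139 0.0597 0.1143]
```

Call:
play_rows(
  increments=[
    [[1, 0, 0], [0, 0, 0], 1],
    [[2, 0, 0], [0, 0, 0], 1],
    [[3, 0, 0], [0, 0, 0], 1],
    [[4, 0, 0], [0, 0, 0], 1],
    [[4, 0, 0], [0, 0, 0], 1],
  ],
)

```text
time: 16.6
ee_pos: [0.6117, 0.0077, 0.0778]
tcp_rot: [180.0, 0.7, 86.0]
wrist_force: [-1.2, 0.6, -0.0]
opening: 0.021
grasp_force: 68.7
```

```bash
python3 chk.py
```

```text
{'time': 16.6, 'ee_pos': [0.6117, 0.0077, 0.0778], 'tcp_rot': [179.9837, 0.7437, 85.9873], 'wrist_force': [-1.213, 0.5813, -0.0359], 'torque': [0.2514, 0.2419, -0.0455], 'opening': 0.021, 'grasp_force': 68.679}
knob z wrist 1192 0.1126
flange/collar y hist [(np.float64(0.012), 94), (np.float64(0.014), 116), (np.float64(0.016), 506), (np.float64(0.018), 514), (np.float64(0.02), 43), (np.float64(0.022), 33), (np.float64(0.024), 39), (np.float64(0.026), 38), (np.float64(0.028), 49), (np.float64(0.03), 34), (np.float64(0.032), 1), (np.float64(0.034), 35), (np.float64(0.036), 108), (np.float64(0.038), 132), (np.float64(0.04), 117), (np.float64(0.042), 53), (np.float64(0.044), 127), (np.float64(0.046), 159), (np.float64(0.048), 159), (np.float64(0.05), 160), (np.float64(0.052), 171), (np.float64(0.054), 162), (np.float64(0.056), 164), (np.float64(0.058), 176)]
side knob 34 [0.6136 0.0593 0.1126]
```

Call:
play_rows(
  increments=[
    [[0.5, 0, 0], [0, 0, 0], 1],
    [[1, 0, 0], [0, 0, 0], 1],
    [[1.5, 0, 0], [0, 0, 0], 1],
    [[1.5, 0, 0], [0, 0, 0], 1],
  ],
)

```text
time: 17.1
ee_pos: [0.6118, 0.0086, 0.0779]
tcp_rot: [180.0, 0.8, 86.0]
wrist_force: [-1.4, -2.0, 2.2]
opening: 0.0207
grasp_force: 68.7
```

```bash
python3 chk.py m5.png
```

```text
{'time': 17.1, 'ee_pos': [0.6118, 0.0086, 0.0779], 'tcp_rot': [179.977, 0.8154, 85.9631], 'wrist_force': [-1.3518, -2.0088, 2.2453], 'torque': [-0.3025, 0.3095, -0.0025], 'opening': 0.0207, 'grasp_force': 68.7459}
knob z wrist 1181 0.1126
flange/collar y hist [(np.float64(0.012), 94), (np.float64(0.014), 103), (np.float64(0.016), 281), (np.float64(0.018), 547), (np.float64(0.02), 264), (np.float64(0.022), 34), (np.float64(0.024), 38), (np.float64(0.026), 36), (np.float64(0.028), 39), (np.float64(0.03), 48), (np.float64(0.032), 11), (np.float64(0.034), 8), (np.float64(0.036), 76), (np.float64(0.038), 130), (np.float64(0.04), 120), (np.float64(0.042), 56), (np.float64(0.044), 121), (np.float64(0.046), 153), (np.float64(0.048), 153), (np.float64(0.05), 170), (np.float64(0.052), 166), (np.float64(0.054), 166), (np.float64(0.056), 166), (np.float64(0.058), 167)]
side knob 34 [0.6135 0.0596 0.1129]
```

View pics/m5.png

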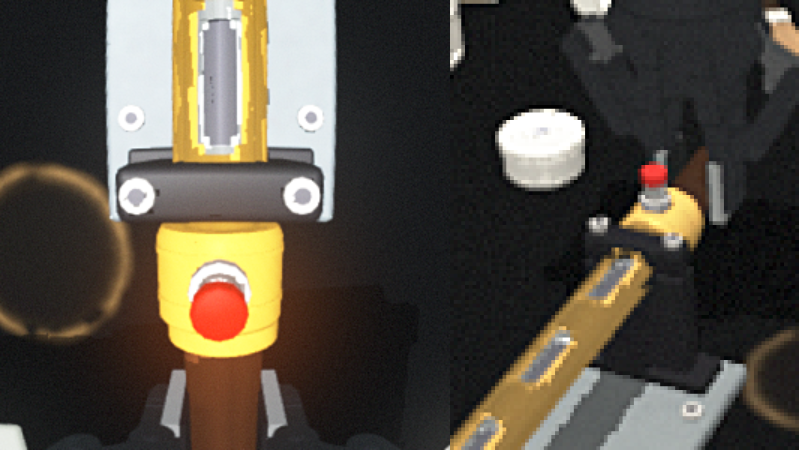

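The flange is on or very near the collar face, the knob is down and the openings line up. A small further press will confirm contact.

Call:
play_rows(
  increments=[
    [[0.5, 0, 0], [0, 0, 0], 1],
    [[1, 0, 0], [0, 0, 0], 1],
    [[1, 0, 0], [0, 0, 0], 1],
  ],
)

```text
time: 17.5
ee_pos: [0.6118, 0.0095, 0.0778]
tcp_rot: [180.0, 0.8, 86.0]
wrist_force: [-1.6, -3.9, 3.7]
opening: 0.0208
grasp_force: 68.9
```

```bash
python3 st.py
```

```text
{'time': 17.5, 'ee_pos': [0.6118, 0.0095, 0.0778], 'tcp_rot': [179.9914, 0.8235, 85.9605], 'wrist_force': [-1.6181, -3.8533, 3.7417], 'torque': [-0.6031, 0.407, 0.0038], 'opening': 0.0208, 'grasp_force': 68.8853}
```

Call:
play_rows(
  increments=[
    [[0.5, 0, 0], [0, 0, 0], 1],
    [[1, 0, 0], [0, 0, 0], 1],
    [[1.5, 0, 0], [0, 0, 0], 1],
    [[1.5, 0, 0], [0, 0, 0], 1],
  ],
)

```text
time: 17.9
ee_pos: [0.6118, 0.0097, 0.0778]
tcp_rot: [180.0, 1.0, 85.9]
wrist_force: [-3.4, -11.8, 3.5]
opening: 0.0207
grasp_force: 69.1
```

```bash
python3 chk.py
```

```text
{'time': 17.9, 'ee_pos': [0.6118, 0.0097, 0.0778], 'tcp_rot': [179.9933, 0.974, 85.9018], 'wrist_force': [-3.392, -11.8278, 3.549], 'torque': [-2.0425, 0.5747, 0.0436], 'opening': 0.0207, 'grasp_force': 69.0629}
knob z wrist 1180 0.1126
flange/collar y hist [(np.float64(0.012), 85), (np.float64(0.014), 97), (np.float64(0.016), 112), (np.float64(0.018), 496), (np.float64(0.02), 524), (np.float64(0.022), 55), (np.float64(0.024), 33), (np.float64(0.026), 38), (np.float64(0.028), 42), (np.float64(0.03), 45), (np.float64(0.032), 36), (np.float64(0.034), 0), (np.float64(0.036), 37), (np.float64(0.038), 115), (np.float64(0.04), 108), (np.float64(0.042), 55), (np.float64(0.044), 135), (np.float64(0.046), 147), (np.float64(0.048), 155), (np.float64(0.05), 172), (np.float64(0.052), 160), (np.float64(0.054), 163), (np.float64(0.056), 164), (np.float64(0.058), 174)]
side knob 34 [0.6133 0.0597 0.1126]
```

Firm contact: the TCP stopped at y = 0.0097 with 12 N, and the knob is down at its original height. I ease off the load, let go and withdraw upward.

Call:
play_rows(
  increments=[
    [[-1, 0, 0], [0, 0, 0], 1],
    [[-1.2, 0, 0], [0, 0, 0], 0.6],
    [[-1.2, 0, 0], [0, 0, 0], 0.3],
    [[-1.2, 0, 0], [0, 0, 0], 0],
    [[-1.2, 0, 0], [0, 0, 0], 0],
    [[-1.2, 0, 0], [0, 0, 0], 0],
    [[-1.2, 0, -20], [0, 0, 0], 0],
    [[-5, 0, -60], [0, 0, 0], 0],
    [[-20, 0, -100], [0, 0, 0], 0],
    [[-50, 0, -120], [0, 0, 0], 0],
    [[-50, 0, -120], [0, 0, 0], 0],
    [[-50, 0, -120], [0, 0, 0], 0],
  ],
)

```text
time: 19.2
ee_pos: [0.6087, -0.0373, 0.1984]
tcp_rot: [180.0, 0.8, 85.9]
wrist_force: [-0.4, 0.5, -0.9]
opening: 0.0855
grasp_force: 0.0
```

```bash
python3 chk.py m6.png; python3 - <<'E'
from h import *
a=np.load("top0.npz"); p,d=camera("top"); C=cloud("top",d)
for nm,x0,x1,y0,y1 in (("vial",218,245,268,290),("tin",318,345,122,147)):
    Q=C[y0:y1,x0:x1].reshape(-1,3); Q=Q[(Q[:,2]>.012)&(Q[:,2]<.12)]; print(nm,Q.mean(0).round(4))
E
```

```text
{'time': 19.2, 'ee_pos': [0.6087, -0.0373, 0.1984], 'tcp_rot': [179.9558, 0.7859, 85.9031], 'wrist_force': [-0.3961, 0.4598, -0.8757], 'torque': [0.0295, 0.0024, 0.0632], 'opening': 0.0855, 'grasp_force': 0.0}
knob z wrist 231 0.1127
flange/collar y hist [(np.float64(0.012), 9), (np.float64(0.014), 12), (np.float64(0.016), 12), (np.float64(0.018), 13), (np.float64(0.02), 13), (np.float64(0.022), 12), (np.float64(0.024), 15), (np.float64(0.026), 17), (np.float64(0.028), 16), (np.float64(0.03), 14), (np.float64(0.032), 15), (np.float64(0.034), 7), (np.float64(0.036), 18), (np.float64(0.038), 36), (np.float64(0.04), 47), (np.float64(0.042), 47), (np.float64(0.044), 41), (np.float64(0.046), 54), (np.float64(0.048), 54), (np.float64(0.05), 44), (np.float64(0.052), 55), (np.float64(0.054), 48), (np.float64(0.056), 50), (np.float64(0.058), 52)]
side knob 36 [0.6134 0.059  0.1125]
vial [nan nan nan]
tin [nan nan nan]<stdin>:4: RuntimeWarning: Mean of empty slice.
  ret = um.true_divide(
```

View pics/m6.png

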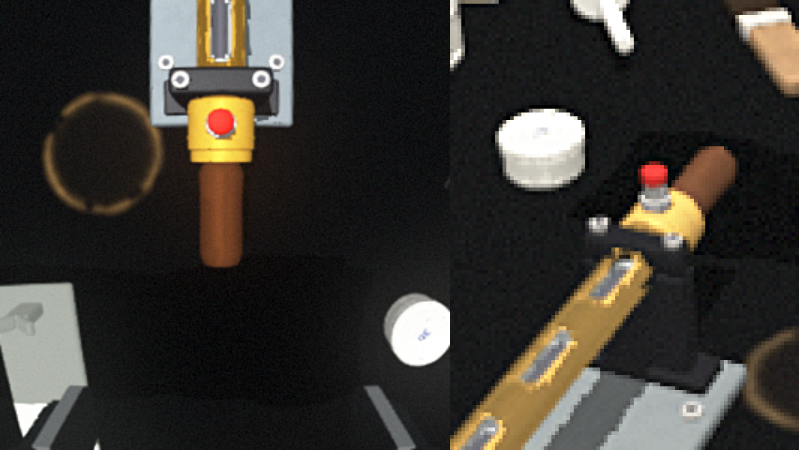

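The flange is seated flush on the collar, the knob is down, the gripper is clear, and the tin and brush are in place. The top view of the vial and tin is blocked by the arm, but the arm never went near the vial.

```bash
python3 -c "
from workcell import workorder; print(workorder.job_done())"
```

```text
the job is handed in; nothing more can be done
None
```

The rod is home in the sleeve: flange against the mouth, catch dropped in, and released. The job was handed in at about 19 s; tin and brush were seen in place at the end, but the arm hid the vial from the last top view, and it never came near it.

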